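# Load the inspection box and hold its sprung shutter half open

## Task

Take the small white adapter that lies by itself near the front edge of the desk and lay it flat, same way up, in the open drawer of the inspection box without dropping it, and push the drawer fully shut. Only then slide the sprung shutter on top of the box back, away from the drawer front, to half of its travel, so that half the window is clear, and finish still holding it steady there: the spring closes it if it is let go. Leave the other things on the desk where they are.

Things in the scene. Friction and masses are not known exactly. Their poses are not given: they have to be found in the camera images.
- adapter: The loose part to be inspected: a smooth white plastic power adapter, a plain block with rounded edges, 34 (x) x 58 (y) x 26 (z) mm, about 60 to 130 g, lying flat on the desk by its front edge, on the side the drawer opens to (a similar block far back by the squeeze bottle is fixed clutter). Origin: centre of its underside; z up.
- inspection_box: Grey metal box fixed to the desk, 180 (x) x 160 (y) x 70 (z) mm, turned about z. Origin: centre of its underside. Its own -x is the front, where the drawer comes out; its own +x is the back. In its top, at x -60 to 0, y -30 to 30 mm, is a glass window, covered by a dark steel shutter plate that runs along x between two aluminium rails (rail tops 82 mm above the desk, outer edges at y = +-53 mm).
- drawer (a joint): How far the drawer of the inspection box stands out, m: 0 fully shut, 0.10 fully out. It slides out along the box's -x and moves stiffly (about 1 N of friction), staying where it is left.
- drawer_floor (a point): Centre of the drawer's inner floor, 14 mm above the desk, moving with the drawer; axes like the box's. The bin is open on top, inside 102 (x) x 130 (y) mm with 4 mm walls whose tops are 32 mm above this floor; in front of it is the drawer front, 12 mm thick, 156 mm wide, from 8 to 62 mm above the desk.
- drawer_front (a point): Middle of the foremost edge of the dark finger ledge on the drawer front, moving with the drawer; 53 mm above the desk; axes like the box's. The ledge is 70 mm wide (y), 8 mm thick, stands 12 mm out from the front panel; pushing here along the box's +x shuts the drawer.
- shutter (a joint): How far the shutter is slid open, m: 0 closed (where the spring keeps it), 0.06 fully open, 0.03 half travel. It opens along the box's +x (towards the back). The spring force rises with travel: about 3 N at the start, 10.5 N at half, 18 N fully open.
- shutter_tab (a point): Centre of the top of the upright black tab on the shutter plate, moving with it; 110.5 mm above the desk; axes like the box's. The tab is 12 mm thick (x), 40 mm wide (y) and stands 34 mm above the shutter plate. Three black ticks on the box top beside the right-hand rail (box -y side) mark where the tab's small white pointer stands closed, half open (longer tick, in the middle) and fully open.
- relay_carton: Bystander: printed small carton, 45 x 75 x 22 mm, lying loose on the desk. Origin: centre of its underside. Leave alone.
- screw_tin: Bystander: round open aluminium tin of screws, diameter 51, height 19 mm, loose. Origin: centre of its underside. Leave alone.
There are look-alikes about, which are no part of the job. Leave any orange, pink or turquoise look-alike of the adapter alone.

How it is judged:
On the way, in this order (a step that is already met when the one before it is completed fails the run):
1. the adapter lies flat in the drawer, let go (x of adapter in the frame of drawer_floor between -0.051 and 0.051 m and y of adapter in the frame of drawer_floor between -0.065 and 0.065 m and z of adapter in the frame of drawer_floor between -0.006 and 0.008 m and angle between adapter's own z axis and vertical below 0.2 rad and contact force between each of the arm, the fingers and adapter below 0.1 N), for 0.2 s.
2. the drawer is fully shut with the adapter in it (x of adapter in the frame of drawer_floor between -0.051 and 0.051 m and y of adapter in the frame of drawer_floor between -0.065 and 0.065 m and z of adapter in the frame of drawer_floor between -0.006 and 0.008 m and angle between adapter's own z axis and vertical below 0.2 rad and value of joint drawer below 0.004 m), for 0.2 s.
3. the shutter is held at half travel (value of joint drawer below 0.004 m and value of joint shutter between 0.025 and 0.035 m and contact force between any of the fingers, the arm and inspection_box above 3 N), for 0.5 s.
At the end, for the whole second after the job is handed in: The robot still holds the shutter steady at half travel, 30 mm +-5 mm, pressing on it with more than 3 N; the drawer is fully shut (within 4 mm) and the adapter lies flat and the same way up on the drawer's floor (all of step 3 and x of adapter in the frame of drawer_floor between -0.051 and 0.051 m and y of adapter in the frame of drawer_floor between -0.065 and 0.065 m and z of adapter in the frame of drawer_floor between -0.006 and 0.008 m and angle between adapter's own z axis and vertical below 0.2 rad and velocity of joint shutter between -0.01 and 0.01 m/s); the arm keeps its last pose, push and grip.
It fails at once if the shutter is opened (more than 8 mm) while the drawer stands out more than 8 mm (value of joint each of shutter, drawer above 0.008 m).
It fails at once if the adapter is dropped or thrown into the drawer (faster than 0.7 m/s there) (horizontal distance between adapter and drawer_floor below 0.08 m and z of adapter in the frame of drawer_floor below 0.05 m and linear speed of adapter above 0.7 m/s).
It fails at once if a bystander is shifted by more than 20 mm (distance of any of relay_carton, screw_tin from where it was at the start of the episode above 0.02 m).
It also fails if it takes over 58 s, if anything falls off the work surface, if the arm or the gripper's body presses on something with over 40 N, if the wrist force passes 120 N, or if a joint passes its speed limit or range.

## Robot

A 7-joint arm with a two-finger parallel gripper is mounted at the origin on a cart in front of the work surface, level with it; the furniture and walls round the work are solid. World frame = base frame: x ahead of the robot, y to its left, z up, the work surface at z = 0. Lengths are in m, angles in rad, forces in N, time in s.
With the tool pointing down it reaches from about 0.425 to 0.95 m from the base axis. Payload 4.7 kg.
Tool frame: the origin (TCP) lies midway between the tips of the shut fingers; the grasp point (between the pads) lies 19 mm behind it; z points along the fingers, y is the line along which they close (so a half turn about z gives the same grasp; the last joint's range is limited). The gripper opens to 87 mm and grips with 3 to 60 N. Pads are 19 mm wide; open, the fingers measure 117 mm over their backs; the gripper's body (75 mm by 190 mm) begins 51 mm behind the grasp point.
Start: joints at [-1.161, 0.469, -0.049, 1.532, 0.024, 1.141, -0.082], TCP at [0.287, 0.611, 0.223] pointing down, gripper open.
Joint ranges: [-2.59, 2.59], [-0.33, 1.99], [-1.39, 1.29], [0.1, 2.45], [-1.04, 4.18], [0.21, 1.99], [-2.66, 2.66]. Speed limits (rad/s): [2.57, 2.57, 3.14, 3.14, 3.14, 3.14, 3.14].

## Interface

Orientations are given as a unit quaternion [x, y, z, w].
In Python, from station import arm gives the robot as it stands.
- The arm moves only by the tool move_arm, never from a script. Its arguments are lists of equal length, an entry for each row: "slide": the shift along the tool's x, y, z in cm, a list of three; "turn": the turn, a rotation vector about the tool's x, y, z in degrees, a list of three; "gripper": the closure in counts, from 0 (fully open) to 255 (shut). In form: {"slide": [[tx, ty, tz], ...], "turn": [[wx, wy, wz], ...], "gripper": [gripper, ...]}. A call has 1 to 5 rows; each row shifts and turns the commanded pose from where the row before left it, along the tool's axes as they then stand; what a row does not reach is not made up. A row lasts 1/8 s, in which the tool goes at most 62.5 mm and 10.7 degrees, less where a joint would pass 70% of its speed; a pose out of reach is approached as far as the arm can. A call is refused whole if a number of a shift passes 6.25 or a number of a turn 10.7, either way. A call with a gripper value outside its range is refused whole. The fingers move at their own pace and stop on an object; "force" is the grip in N (left out, the last holds). Time passes only in rows, so rows that do not move let the fingers close. It gives the time, the measured TCP pose, the force, the opening and the grip force at its end, in the units of the state.
- arm.sense(): the state, without advancing time (a new reading comes with each control period).
- arm.get_image(name): name is "scene" or "top" or "wrist"; returns the picture (400x640x3 uint8, red, green, blue); there is no depth.
- arm.camera_params(name): a dict with "K" (3x3 intrinsics, pixels), "R" (3x3) and "t" (3): a world point X has camera coordinates R X + t. Camera axes: x right, y down, z forward; pixel columns grow to the right and rows downward; lengths in m; the calibration is good to about 2 mm. A picture is of the moment at which its call begins: read the wrist's pose just before it. camera_params takes no time and is no camera call; for the wrist camera it gives the pose at the moment of the call.
- arm.job_done(): hands the job in; it is judged then, once.
The state is a dict: "time_s": time; "joint_pos": joint angles; "qd": joint speeds; "effort": joint torques, N m; "tcp_pos": TCP position; "orientation": TCP orientation; "force": force on the tool from outside, world axes, zero at the start; "moment": the same for the moment, N m; "gripper_width": opening from 0.0 (shut) to 1.0 (fully open); "grip_force": force on a finger pad.
Only numpy, scipy, OpenCV 4.12 (cv2) and the standard library are available. Lean on these libraries where they do the work, as an engineer would, in place of code of your own. Each camera call takes 0.05 s, during which the arm holds its last target. There are 200 camera calls.

## Working session

There is one attempt and no reset: what is moved stays moved. The work goes in short steps, Python scripts to look and compute and a tool call to move; the robot and the scene stay as the last step left them, time stands still between calls to the robot, and variables do not carry over. Pictures are saved under pics/ and viewed, at most 10 in all, crops included, and the job is handed in when it is done.

Besides the shell and the picture viewer there is one more tool, called after ">>>" by a JSON object that holds its "api" and its "payload". move_arm: Moves the arm, as the interface text tells. Its arguments: {"type":"object","properties":{"slide":{"type":"array"},"turn":{"type":"array"},"gripper":{"type":"array"},"force":{"type":"number"}},"required":["slide","turn","gripper"]}

```bash
mkdir -p pics; ls; cat > h.py <<'E'
import numpy as np, cv2
from station import arm
from scipy.spatial.transform import Rotation as Rot
def ray(P,u,v,z):
    K,R,t=[np.array(P[k],float) for k in("K","R","t")]
    c=-R.T@t; d=R.T@np.linalg.inv(K)@[u,v,1]
    return c+d*(z-c[2])/d[2]
def proj(P,X):
    K,R,t=[np.array(P[k],float) for k in("K","R","t")]
    p=K@(R@np.array(X)+t); return p[:2]/p[2]
E
python3 - <<'E'
from h import *
s=arm.sense();print(s)
for n in("scene","top"):
    im=arm.get_image(n);cv2.imwrite(f"pics/{n}0.png",im[:,:,::-1])
    P=arm.camera_params(n);np.savez(f"{n}.npz",**P);print(n,-np.array(P["R"]).T@P["t"],np.array(P["K"])[0,0])
E
```

```text
pics
{'time_s': 0.0, 'joint_pos': array([-1.16091537,  0.4694635 , -0.04860397,  1.53369694,  0.02410401,
        1.14102126, -0.08231786]), 'qd': array([ 0.00048024, -0.0011017 ,  0.00097158, -0.00022032,  0.00087812,
        0.00080379, -0.00043834]), 'effort': array([-3.24614712e-04, -5.07970977e+01, -8.06751335e-02, -2.36154932e+01,
       -6.13185321e-02,  3.79545183e-02,  1.84245500e-04]), 'tcp_pos': array([0.28649236, 0.6105097 , 0.22148333]), 'orientation': array([ 2.17623138e-01,  9.76032359e-01, -9.84999170e-04, -1.81519932e-04]), 'force': array([ 0.7251232 , -0.00706389, -0.22067223]), 'moment': array([ 0.04621222, -0.003789  ,  0.00285315]), 'grip_force': 0.0, 'gripper_width': 1.0007700654547682}
scene [0.23967757 0.3265799  0.86916572] 420.45618503831497
top [ 0.49299275 -0.1368273   1.08436006] 390.4341552544718
```

View pics/top0.png

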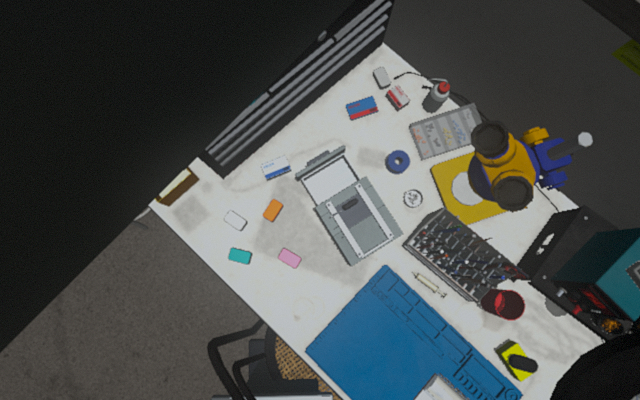

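View pics/scene0.png

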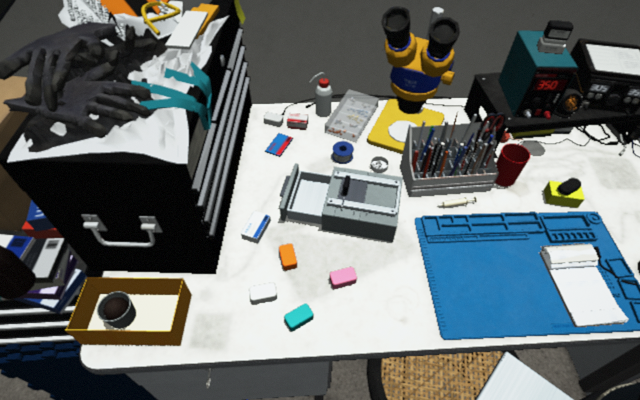

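Candidates for the adapter, as top-view pixels:
- White block (235,220), alone at the front edge.
- Orange (272,210), turquoise (240,256) and pink (289,257) look-alikes.
- White clutter block (381,77) by the bottle.
- White/blue relay carton (276,167).

The description fits (235,220), which is (263,293) in the scene view. Next I'll measure it and the box.

```bash
python3 - <<'E'
from h import *
T=dict(np.load("top.npz"));S=dict(np.load("scene.npz"))
a=cv2.imread("pics/top0.png");b=cv2.imread("pics/scene0.png")
for n,u,v in(("ad",235,220),("orange",272,210),("carton",276,167),("tin",413,198),("drwfar",345,150)):print(n,ray(T,u,v,.02).round(3))
print("ad scene",ray(S,263,293,.026).round(3))
c1=cv2.resize(a[140:275,220:415],None,fx=4,fy=4,interpolation=cv2.INTER_CUBIC)[:, :780]
cv2.imwrite("pics/c1.png",c1)
c2=cv2.resize(b[150:310,230:420],None,fx=4,fy=3.7,interpolation=cv2.INTER_CUBIC)
cv2.imwrite("pics/c2.png",c2)
E
```

```text
ad [0.613 0.089 0.02 ]
orange [ 0.638 -0.013  0.02 ]
carton [ 0.759 -0.026  0.02 ]
tin [ 0.659 -0.402  0.02 ]
drwfar [ 0.801 -0.221  0.02 ]
ad scene [0.607 0.093 0.026]
```

View pics/c1.png

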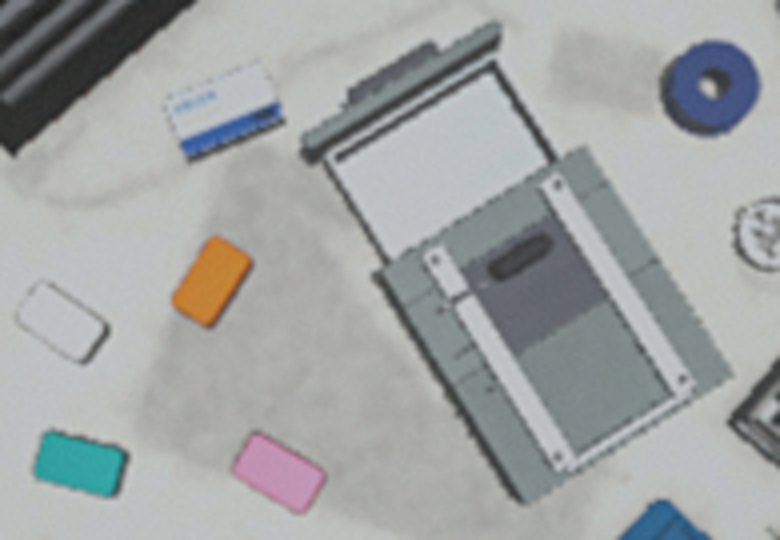

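View pics/c2.png

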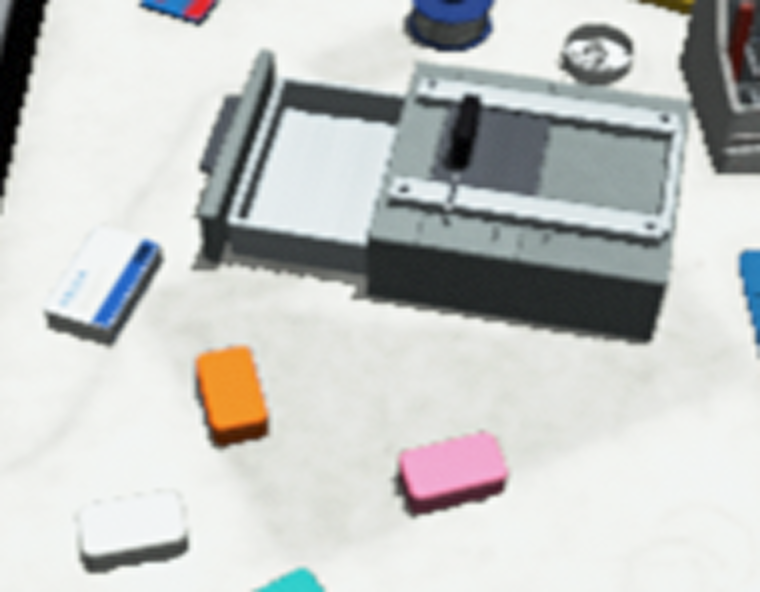

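Crop c1 shows the plain white block at (62,320), standing alone, so the choice holds. The box top corners are about (378,275), (585,148), (733,375) and (520,503), and the drawer ledge is at (390,70). The carton is at (225,108), clear of both.

```bash
cat >> h.py <<'E'
def c1(u,v): return 220+(u+.5)/4-.5, 140+(v+.5)/4-.5
def c2(u,v): return 230+(u+.5)/4-.5, 150+(v+.5)/3.7-.5
E
python3 - <<'E'
from h import *
T=dict(np.load("top.npz"));S=dict(np.load("scene.npz"))
C=np.array([ray(T,*c1(*p),.07)[:2] for p in((378,275),(585,148),(733,375),(520,503))]) # FL? 
print(C.round(4)); print("sides",[np.linalg.norm(C[i]-C[(i+1)%4]).round(4) for i in range(4)])
ctr=C.mean(0); x=(C[2]+C[3]-C[0]-C[1]); yaw=np.arctan2(x[1],x[0]); print("box T",ctr.round(4),np.degrees(yaw))
C2=np.array([ray(S,*c2(*p),.07)[:2] for p in((370,237),(418,65),(688,103),(660,282))])
print("sides",[np.linalg.norm(C2[i]-C2[(i+1)%4]).round(4) for i in range(4)]);x=(C2[2]+C2[3]-C2[0]-C2[1])
print("box S",C2.mean(0).round(4),np.degrees(np.arctan2(x[1],x[0])))
def loc(p):
    c,s=np.cos(yaw),np.sin(yaw); d=p[:2]-ctr; return np.array([c*d[0]+s*d[1],-s*d[0]+c*d[1]])
for n,P,f,p,z in(("tabT",T,c1,(520,256),.1105),("tabS",S,c2,(470,102),.1105),("ledge far T",T,c1,(350,95),.057),("ledge T2",T,c1,(430,45),.057),("front cornerT",T,c1,(305,140),.062),("fc2",T,c1,(498,25),.062),("floor cornerT",T,c1,(490,68),.046)):
    q=ray(P,*f(*p),z); print(n,q.round(4),loc(q).round(4))
# adapter: white mask
for n,P,f,(x0,x1,y0,y1) in(("top",T,c1,(218,250,205,235)),("scene",S,c2,(240,285,275,310))):
    a=cv2.imread(f"pics/{n}0.png"); print(n)
A=np.array([ray(T,*c1(*p),.022)[:2] for p in((42,280),(108,325),(85,362),(15,316))])
print("adapter",A.round(4),A.mean(0).round(4),[np.linalg.norm(A[i]-A[(i+1)%4]).round(4) for i in range(4)],np.degrees(np.arctan2(*(A[1]+A[2]-A[0]-A[3])[::-1])))
A=np.array([ray(S,*c2(*p),.022)[:2] for p in((82,500),(180,490),(188,537),(86,553))])
print("adapterS",A.mean(0).round(4),[np.linalg.norm(A[i]-A[(i+1)%4]).round(4) for i in range(4)],np.degrees(np.arctan2(*(A[1]+A[2]-A[0]-A[3])[::-1])))
s=arm.sense();R=Rot.from_quat(s["orientation"]).as_matrix();print(R.round(3))
E
```

```text
[[ 0.6317 -0.1294]
 [ 0.7122 -0.269 ]
 [ 0.5591 -0.3569]
 [ 0.4815 -0.2158]]
sides [np.float64(0.1611), np.float64(0.1765), np.float64(0.1611), np.float64(0.1733)]
box T [ 0.5961 -0.2428] -150.0974880036424
sides [np.float64(0.1551), np.float64(0.1756), np.float64(0.1557), np.float64(0.1726)]
box S [ 0.5961 -0.2413] -149.85611150418907
tabT [ 0.6354 -0.2194  0.1105] [-0.0457 -0.0007]
tabS [ 0.6411 -0.2308  0.1105] [-0.045  0.012]
ledge far T [ 0.7568 -0.1141  0.057 ] [-0.2034 -0.0314]
ledge T2 [ 0.7898 -0.1694  0.057 ] [-0.2045  0.0329]
front cornerT [ 0.7256 -0.0832  0.062 ] [-0.1918 -0.0738]
fc2 [ 0.8007 -0.2156  0.062 ] [-0.1909  0.0784]
floor cornerT [ 0.7753 -0.2101  0.046 ] [-0.1716  0.061 ]
top
scene
adapter [[0.6422 0.1024]
 [0.6096 0.0569]
 [0.5847 0.0728]
 [0.6179 0.1209]] [0.6136 0.0882] [np.float64(0.0559), np.float64(0.0295), np.float64(0.0584), np.float64(0.0306)] -125.07976070598329
adapterS [0.6133 0.0872] [np.float64(0.0544), np.float64(0.0316), np.float64(0.0557), np.float64(0.0349)] -129.3898635448146
[[-0.905  0.425 -0.001]
 [ 0.425  0.905 -0.002]
 [-0.    -0.002 -1.   ]]
```

>>> {"api": "move_arm", "payload": {"slide": [[-4.7,-3.04,0],[-4.7,-3.04,0],[-4.7,-3.04,0],[-4.7,-3.04,0],[-4.7,-3.04,0]], "turn": [[0,0,0],[0,0,0],[0,0,0],[0,0,0],[0,0,0]], "gripper": [0,0,0,0,0]}}

```text
time_s: 0.72
tcp_pos: [0.4355, 0.3718, 0.2223]
orientation: [0.218, 0.976, -0.0, -0.0]
force: [0.0, 0.1, 1.0]
gripper_width: 1.004
grip_force: 0.0
```

>>> {"api": "move_arm", "payload": {"slide": [[-4.7,-3.04,0],[-4.7,-3.04,0],[-4.7,-3.04,0],[-4.7,-3.04,0],[-4.7,-3.04,0]], "turn": [[0,0,0],[0,0,0],[0,0,0],[0,0,0],[0,0,0]], "gripper": [0,0,0,0,0]}}

```text
time_s: 1.35
tcp_pos: [0.5836, 0.1346, 0.2223]
orientation: [0.218, 0.976, 0.0, -0.0]
force: [-0.8, 0.5, 0.1]
gripper_width: 0.998
grip_force: 0.0
```

>>> {"api": "move_arm", "payload": {"slide": [[0,0,0],[0,0,0],[0,0,0],[0,0,0],[0,0,0]], "turn": [[0,0,10.2],[0,0,10.2],[0,0,10.2],[0,0,10.2],[0,0,10.2]], "gripper": [0,0,0,0,0]}}

```text
time_s: 1.98
tcp_pos: [0.5827, 0.1361, 0.222]
orientation: [0.619, 0.785, -0.0, -0.0]
force: [-0.1, -0.2, -0.2]
gripper_width: 1.005
grip_force: 0.0
```

>>> {"api": "move_arm", "payload": {"slide": [[0,0,0],[0,0,0],[0,0,0],[0,0,0],[0,0,0]], "turn": [[0,0,10.2],[0,0,10.2],[0,0,10.2],[0,0,10.2],[0,0,10.2]], "gripper": [0,0,0,0,0]}}

```text
time_s: 2.6
tcp_pos: [0.5827, 0.1363, 0.2221]
orientation: [0.897, 0.443, -0.0, -0.0]
force: [-0.0, -0.2, -0.2]
gripper_width: 1.002
grip_force: 0.0
```

```bash
cat >> h.py <<'E'
BOX=np.array([.596,-.242]);YAW=np.radians(-150)
def w(x,y): c,s=np.cos(YAW),np.sin(YAW); return BOX+[c*x-s*y,s*x+c*y]
def loc(p): c,s=np.cos(YAW),np.sin(YAW); d=np.array(p)[:2]-BOX; return np.array([c*d[0]+s*d[1],-s*d[0]+c*d[1]])
def to(X): # tool-frame shift in cm to TCP target X
    s=arm.sense(); R=Rot.from_quat(s["orientation"]).as_matrix()
    return (R.T@(np.array(X)-s["tcp_pos"])*100).round(2), np.degrees(np.arctan2(R[1,0],R[0,0])).round(1)
E
python3 - <<'E'
from h import *
P=arm.camera_params("wrist");im=arm.get_image("wrist");cv2.imwrite("pics/w1.png",im[:,:,::-1])
p=proj(P,[.6135,.088,.026]);print(p)
for z in(.015,.026):
  h=cv2.cvtColor(im,cv2.COLOR_RGB2HSV); g=h[:,:,2]; 
print(to([.6135,.088,.0]),-np.array(P["R"]).T@P["t"])
E
```

```text
[362.00992787 194.34992904]
(array([-1.92,  5.39, 22.2 ]), np.float64(52.3)) [0.63338295 0.20308832 0.38302988]
```

View pics/w1.png

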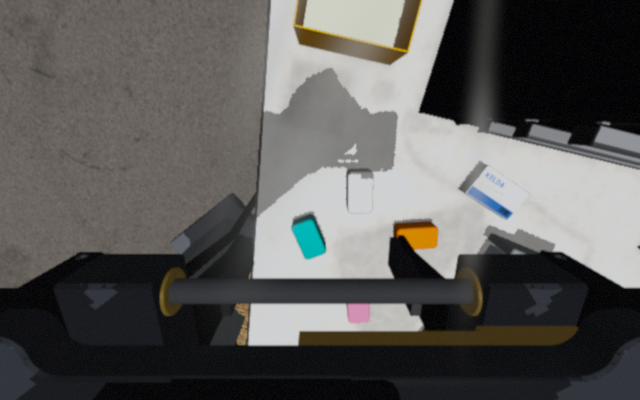

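The wrist view shows the adapter upright at (360,192), against (362,194) predicted, and its axis matches the tool x. Descending.

>>> {"api": "move_arm", "payload": {"slide": [[-0.96,2.7,3],[-0.96,2.7,4],[0,0,4.5],[0,0,4.5],[0,0,2]], "turn": [[0,0,0],[0,0,0],[0,0,0],[0,0,0],[0,0,0]], "gripper": [70,70,70,70,70], "force": 15}}

```text
time_s: 3.28
tcp_pos: [0.6126, 0.0882, 0.0397]
orientation: [0.895, 0.446, -0.002, -0.001]
force: [-0.0, -0.9, -0.1]
gripper_width: 0.726
grip_force: 0.0
```

>>> {"api": "move_arm", "payload": {"slide": [[0,0,1.5],[0,0,1.2],[0,0,0.7],[0,0,0],[0,0,0]], "turn": [[0,0,0],[0,0,0],[0,0,0],[0,0,0],[0,0,0]], "gripper": [70,70,70,70,70]}}

```text
time_s: 3.9
tcp_pos: [0.6151, 0.0884, 0.0092]
orientation: [0.895, 0.445, 0.001, 0.0]
force: [-0.5, 0.8, -0.0]
gripper_width: 0.722
grip_force: 0.0
```

>>> {"api": "move_arm", "payload": {"slide": [[0,0,0],[0,0,0],[0,0,0],[0,0,0],[0,0,0]], "turn": [[0,0,0],[0,0,0],[0,0,0],[0,0,0],[0,0,0]], "gripper": [110,140,170,200,220], "force": 20}}

```text
time_s: 4.53
tcp_pos: [0.6144, 0.0885, 0.0086]
orientation: [0.895, 0.445, -0.0, -0.0]
force: [-1.2, -0.2, 1.8]
gripper_width: 0.39
grip_force: 20.0
```

>>> {"api": "move_arm", "payload": {"slide": [[0,0,-1],[0,0,-2.5],[0,0,-3.5],[0,0,-3.5],[0,0,-2.5]], "turn": [[0,0,0],[0,0,0],[0,0,0],[0,0,0],[0,0,0]], "gripper": [220,220,220,220,220]}}

```text
time_s: 5.15
tcp_pos: [0.6151, 0.0881, 0.1408]
orientation: [0.896, 0.445, 0.001, 0.0]
force: [0.1, -1.0, -0.1]
gripper_width: 0.391
grip_force: 20.0
```

>>> {"api": "move_arm", "payload": {"slide": [[0,0,0],[0,0,0],[0,0,0],[0,0,0],[0,0,0]], "turn": [[0,0,5.7],[0,0,5.7],[0,0,5.7],[0,0,5.7],[0,0,0]], "gripper": [220,220,220,220,220]}}

```text
time_s: 5.78
tcp_pos: [0.6145, 0.0882, 0.1389]
orientation: [0.966, 0.26, 0.0, 0.0]
force: [-0.5, -0.2, -0.0]
gripper_width: 0.388
grip_force: 20.0
```

```bash
python3 - <<'E'
from h import *
X=[*w(-.132,0),.13];print(X,to(X),arm.sense()["gripper_width"])
E
```

```text
[np.float64(0.7103153532995459), np.float64(-0.176), 0.13] (array([-4.98, 27.66,  0.9 ]), np.float64(30.1)) 0.38808868017365494
```

>>> {"api": "move_arm", "payload": {"slide": [[-0.8,4.4,0],[-1,5.5,0],[-1,5.5,0],[-1,5.5,0],[-0.8,4.4,0]], "turn": [[0,0,0],[0,0,0],[0,0,0],[0,0,0],[0,0,0]], "gripper": [220,220,220,220,220]}}

```text
time_s: 6.4
tcp_pos: [0.7017, -0.1567, 0.1389]
orientation: [0.966, 0.259, 0.0, 0.0]
force: [-0.0, 0.0, -0.0]
gripper_width: 0.388
grip_force: 20.0
```

>>> {"api": "move_arm", "payload": {"slide": [[-0.4,2.35,0],[0,0,0],[0,0,0]], "turn": [[0,0,0],[0,0,0],[0,0,0]], "gripper": [220,220,220]}}

```text
time_s: 6.78
tcp_pos: [0.7096, -0.1745, 0.1383]
orientation: [0.966, 0.26, -0.0, -0.001]
force: [-0.5, 0.1, -1.0]
gripper_width: 0.392
grip_force: 20.0
```

```bash
python3 - <<'E'
from h import *
im=arm.get_image("top");a=cv2.resize(im[120:270,220:420,::-1],None,fx=4,fy=4,interpolation=cv2.INTER_CUBIC)
P=arm.camera_params("wrist");b=arm.get_image("wrist")
cv2.imwrite("pics/w2.png",b[:,:,::-1])
X=[*w(-.132,0),.024];print(to(X))
for q in ((-.175,-.065),(-.175,.065),(-.09,.065),(-.09,-.065)):print(proj(P,[*w(*q),.046]).round())
E
```

```text
(array([-0.08,  0.23, 11.45]), np.float64(30.2))
[252. 160.]
[396. 161.]
[389. 246.]
[258. 245.]
```

View pics/w2.png

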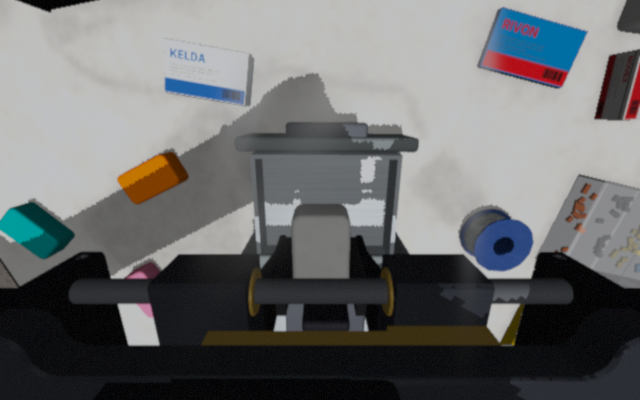

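The wrist view shows the adapter held at (321,240), centred between the bin walls at columns 252 and 402. The front wall is at row 153, which matches the prediction. Lowering.

>>> {"api": "move_arm", "payload": {"slide": [[0.1,0.15,2],[0,0,3],[0,0,3],[0,0,1.5],[0,0,0.7]], "turn": [[0,0,0],[0,0,0],[0,0,0],[0,0,0],[0,0,0]], "gripper": [220,220,220,220,220]}}

```text
time_s: 7.5
tcp_pos: [0.7109, -0.1763, 0.0351]
orientation: [0.966, 0.26, -0.001, -0.0]
force: [-0.5, -0.0, -0.8]
gripper_width: 0.386
grip_force: 20.0
```

>>> {"api": "move_arm", "payload": {"slide": [[0,0,0.4],[0,0,0.4],[0,0,0.3],[0,0,0.2],[0,0,0]], "turn": [[0,0,0],[0,0,0],[0,0,0],[0,0,0],[0,0,0]], "gripper": [220,220,220,220,220]}}

```text
time_s: 8.12
tcp_pos: [0.7114, -0.1768, 0.0235]
orientation: [0.966, 0.259, 0.0, -0.0]
force: [-0.5, -0.7, 0.1]
gripper_width: 0.39
grip_force: 20.0
```

>>> {"api": "move_arm", "payload": {"slide": [[0,0,0.1],[0,0,0.05],[0,0,0],[0,0,0],[0,0,0]], "turn": [[0,0,0],[0,0,0],[0,0,0],[0,0,0],[0,0,0]], "gripper": [220,220,140,110,90]}}

```text
time_s: 8.75
tcp_pos: [0.7113, -0.1768, 0.0219]
orientation: [0.966, 0.259, -0.0, -0.0]
force: [-0.1, 0.0, 0.2]
gripper_width: 0.591
grip_force: 0.0
```

>>> {"api": "move_arm", "payload": {"slide": [[0,0,0],[0,0,0],[0,0,-1],[0,0,-2],[0,0,-4]], "turn": [[0,0,0],[0,0,0],[0,0,0],[0,0,0],[0,0,0]], "gripper": [90,90,90,90,90]}}

```text
time_s: 9.38
tcp_pos: [0.7106, -0.1765, 0.0925]
orientation: [0.966, 0.259, -0.001, -0.001]
force: [-0.1, 0.3, 0.0]
gripper_width: 0.649
grip_force: 0.0
```

>>> {"api": "move_arm", "payload": {"slide": [[0,0,-4],[1,0,-2],[4.5,0,0],[4,0,0],[0,0,0]], "turn": [[0,0,0],[0,0,0],[0,0,0],[0,0,0],[0,0,0]], "gripper": [90,120,180,255,255]}}

```text
time_s: 10.0
tcp_pos: [0.7963, -0.1252, 0.1529]
orientation: [0.965, 0.262, 0.001, -0.0]
force: [-1.2, 0.0, -1.7]
gripper_width: 0.275
grip_force: 0.0
```

```bash
python3 - <<'E'
from h import *
a=arm.get_image("scene")[130:270,230:420,::-1];b=arm.get_image("top")[110:270,225:415,::-1]
a=cv2.resize(a,(390,287),interpolation=cv2.INTER_CUBIC);b=cv2.resize(b,(390,328),interpolation=cv2.INTER_CUBIC)
o=np.zeros((328,780,3),np.uint8);o[:287,:390]=a;o[:,390:]=b;cv2.imwrite("pics/p3.png",o)
X=[*w(-.245,0),.042];print(to(X),loc(arm.sense()["tcp_pos"]))
E
```

```text
(array([ 1.78, -0.15, 11.1 ]), np.float64(30.1)) [-0.22722163  0.00144689]
```

View pics/p3.png

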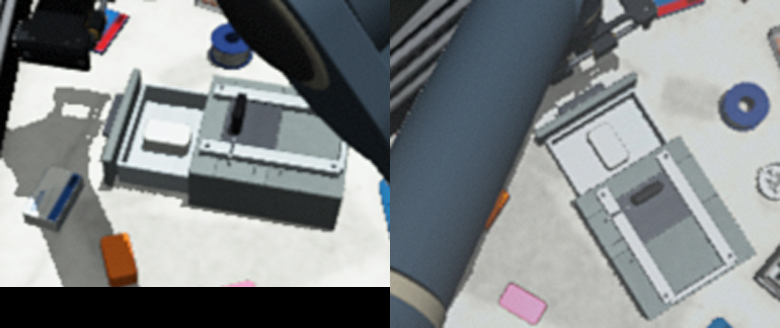

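The picture shows the adapter lying flat inside the bin (scene part (168,137), top part (607,145)), with the fingers clear of it. Going down in front of the ledge.

>>> {"api": "move_arm", "payload": {"slide": [[0.7,-0.1,1.5],[0,0,2.5],[0,0,2.5],[0,0,2.3],[0,0,2]], "turn": [[0,0,0],[0,0,0],[0,0,0],[0,0,0],[0,0,0]], "gripper": [255,255,255,255,255]}}

```text
time_s: 10.72
tcp_pos: [0.7986, -0.1252, 0.0424]
orientation: [0.966, 0.259, -0.0, -0.0]
force: [-0.5, -0.3, 0.4]
gripper_width: 0.002
grip_force: 0.0
```

>>> {"api": "move_arm", "payload": {"slide": [[0,0,0],[-0.8,0,0],[-0.8,0,0],[-0.8,0,0],[-0.8,0,0]], "turn": [[0,0,0],[0,0,0],[0,0,0],[0,0,0],[0,0,0]], "gripper": [255,255,255,255,255]}}

```text
time_s: 11.35
tcp_pos: [0.7716, -0.1414, 0.0451]
orientation: [0.966, 0.259, 0.001, 0.0]
force: [0.6, -0.2, 0.4]
gripper_width: 0.003
grip_force: 0.6
```

>>> {"api": "move_arm", "payload": {"slide": [[-1,0,0],[-1,0,0],[-1,0,0],[-1,0,0],[-1,0,0]], "turn": [[0,0,0],[0,0,0],[0,0,0],[0,0,0],[0,0,0]], "gripper": [255,255,255,255,255]}}

```text
time_s: 11.98
tcp_pos: [0.7275, -0.1662, 0.0439]
orientation: [0.966, 0.259, -0.0, -0.0]
force: [3.0, 0.1, 1.7]
gripper_width: 0.006
grip_force: 0.7
```

>>> {"api": "move_arm", "payload": {"slide": [[-0.8,0,0],[-0.6,0,0],[-0.4,0,0],[-0.4,0,0],[-0.3,0,0]], "turn": [[0,0,0],[0,0,0],[0,0,0],[0,0,0],[0,0,0]], "gripper": [255,255,255,255,255]}}

```text
time_s: 12.6
tcp_pos: [0.7063, -0.1784, 0.0439]
orientation: [0.966, 0.259, -0.0, -0.0]
force: [1.4, 0.9, 0.2]
gripper_width: 0.002
grip_force: 0.5
```

>>> {"api": "move_arm", "payload": {"slide": [[-0.3,0,0],[-0.2,0,0],[-0.2,0,0]], "turn": [[0,0,0],[0,0,0],[0,0,0]], "gripper": [255,255,255]}}

```text
time_s: 12.98
tcp_pos: [0.7055, -0.1789, 0.0442]
orientation: [0.965, 0.26, 0.005, 0.0]
force: [12.7, 3.9, -5.6]
gripper_width: 0.006
grip_force: 6.5
```

```bash
python3 - <<'E'
from h import *
s=arm.sense();print(loc(s["tcp_pos"]),s["force"],s["time_s"])
E
```

```text
[-1.26397946e-01  8.61939599e-05] [12.74334631  3.85116095 -5.63936265] 12.975
```

>>> {"api": "move_arm", "payload": {"slide": [[0.8,0,0],[0.9,0,0],[0,0,-3],[0,0,-4],[0,0,-4]], "turn": [[0,0,0],[0,0,0],[0,0,0],[0,0,0],[0,0,0]], "gripper": [255,255,255,255,255]}}

```text
time_s: 13.6
tcp_pos: [0.7146, -0.174, 0.1547]
orientation: [0.966, 0.259, -0.001, 0.0]
force: [0.1, -0.7, -0.7]
gripper_width: 0.005
grip_force: 0.0
```

```bash
python3 - <<'E'
from h import *
P=arm.camera_params("wrist")
a=arm.get_image("scene")[130:270,230:420,::-1];b=arm.get_image("top")[110:270,225:415,::-1]
a=cv2.resize(a,(390,287),interpolation=cv2.INTER_CUBIC);b=cv2.resize(b,(390,328),interpolation=cv2.INTER_CUBIC)
o=np.zeros((328,780,3),np.uint8);o[:287,:390]=a;o[:,390:]=b;cv2.imwrite("pics/p4.png",o)
print(to([*w(-.08,0),.088]))
E
```

```text
(array([-5.9 , -0.38,  7.13]), np.float64(30.0))
```

View pics/p4.png

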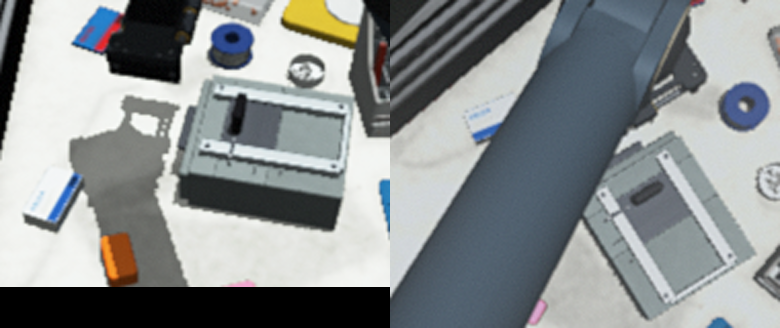

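The drawer front is flush with the box, and the tab is still closed at (238,113) in the scene part. Now to the tab.

>>> {"api": "move_arm", "payload": {"slide": [[-2,-0.2,0],[-2,-0.1,0],[-1.7,0,2],[0,0,3],[0,0,2]], "turn": [[0,0,0],[0,0,0],[0,0,0],[0,0,0],[0,0,0]], "gripper": [255,255,255,255,255]}}

```text
time_s: 14.32
tcp_pos: [0.6632, -0.1993, 0.082]
orientation: [0.966, 0.259, -0.001, -0.001]
force: [0.3, 0.7, 1.0]
gripper_width: 0.006
grip_force: 0.0
```

>>> {"api": "move_arm", "payload": {"slide": [[0,0,0],[-0.4,0,0],[-0.4,0,0],[-0.3,0,0],[-0.3,0,0]], "turn": [[0,0,0],[0,0,0],[0,0,0],[0,0,0],[0,0,0]], "gripper": [255,255,255,255,255]}}

```text
time_s: 14.95
tcp_pos: [0.6522, -0.2067, 0.0845]
orientation: [0.966, 0.259, 0.0, 0.0]
force: [0.0, -1.1, -0.2]
gripper_width: 0.001
grip_force: 0.0
```

```bash
python3 - <<'E'
from h import *
s=arm.sense();print(loc(s["tcp_pos"]),s["force"])
E
```

```text
[-0.06633046 -0.0025027 ] [ 0.01906826 -1.08787384 -0.18027361]
```

>>> {"api": "move_arm", "payload": {"slide": [[-0.2,0,0],[-0.2,0,0],[0,0,0]], "turn": [[0,0,0],[0,0,0],[0,0,0]], "gripper": [255,255,255]}}

```text
time_s: 15.32
tcp_pos: [0.6497, -0.2079, 0.0842]
orientation: [0.966, 0.26, 0.001, 0.0]
force: [3.0, 1.4, -0.6]
gripper_width: 0.005
grip_force: 1.4
```

>>> {"api": "move_arm", "payload": {"slide": [[-0.2,0,0],[0,0,0]], "turn": [[0,0,0],[0,0,0]], "gripper": [255,255]}}

```text
time_s: 15.58
tcp_pos: [0.6477, -0.2091, 0.0842]
orientation: [0.966, 0.259, 0.001, 0.0]
force: [3.4, 1.7, -0.5]
gripper_width: 0.006
grip_force: 1.9
```

>>> {"api": "move_arm", "payload": {"slide": [[-0.4,0,0],[-0.4,0,0],[0,0,0]], "turn": [[0,0,0],[0,0,0],[0,0,0]], "gripper": [255,255,255]}}

```text
time_s: 15.95
tcp_pos: [0.6405, -0.2132, 0.0842]
orientation: [0.966, 0.259, 0.001, -0.0]
force: [4.8, 1.7, -0.2]
gripper_width: 0.007
grip_force: 2.7
```

```bash
python3 - <<'E'
from h import *
s=arm.sense();f=s["force"];print(loc(s["tcp_pos"]),f,-f@[*(w(1,0)-BOX),0])
E
```

```text
[-0.05292194 -0.0026963 ] [ 4.81372449  1.72389128 -0.22271339] 5.0307533344798605
```

>>> {"api": "move_arm", "payload": {"slide": [[-0.5,0,0],[-0.5,0,0],[-0.5,0,0],[-0.4,0,0],[0,0,0]], "turn": [[0,0,0],[0,0,0],[0,0,0],[0,0,0],[0,0,0]], "gripper": [255,255,255,255,255]}}

```text
time_s: 16.58
tcp_pos: [0.6261, -0.2214, 0.0843]
orientation: [0.966, 0.26, 0.003, 0.0]
force: [9.7, 2.9, -3.1]
gripper_width: 0.004
grip_force: 4.7
```

>>> {"api": "move_arm", "payload": {"slide": [[0,0,0],[0,0,0],[0,0,0],[0,0,0]], "turn": [[0,0,0],[0,0,0],[0,0,0],[0,0,0]], "gripper": [255,255,255,255]}}

```text
time_s: 17.08
tcp_pos: [0.6264, -0.2213, 0.0843]
orientation: [0.966, 0.26, 0.003, 0.0]
force: [9.2, 2.8, -2.6]
gripper_width: 0.008
grip_force: 4.7
```

```bash
python3 - <<'E'
from h import *
s=arm.sense();f=s["force"];print(loc(s["tcp_pos"]),-f@[*(w(1,0)-BOX),0])
a=arm.get_image("scene")[160:245,300:420,::-1];b=arm.get_image("top")[165:270,290:415,::-1]
cv2.imwrite("pics/p5.png",np.vstack([cv2.resize(a,(400,283),interpolation=cv2.INTER_CUBIC),cv2.resize(b,(400,316),interpolation=cv2.INTER_CUBIC)]))
S=dict(np.load("scene.npz"))
E
```

```text
[-0.03669248 -0.00275087] 9.365877832426827
```

View pics/p5.png

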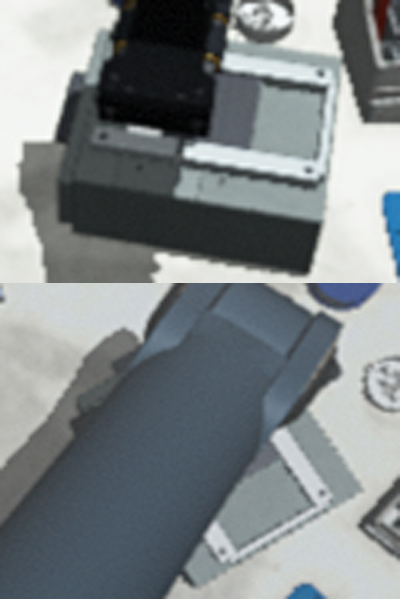

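```bash
python3 - <<'E'
from h import *
S=dict(np.load("scene.npz"))
a=cv2.imread("pics/scene0.png");b=arm.get_image("scene")[:,:,::-1]
# sample along box x just inside the rails, brightness of plate vs box top
for y in(-.02,-.01,0,.01,.02):
    xs=np.arange(-.02,.08,.001); r=[]
    for im in(a,b):
        p=np.array([proj(S,[*w(x,y),.0755]) for x in xs],np.float32)
        g=cv2.remap(cv2.cvtColor(np.ascontiguousarray(im),cv2.COLOR_BGR2GRAY),p[None,:,0],p[None,:,1],cv2.INTER_LINEAR)[0].astype(float)
        g=cv2.GaussianBlur(g[None],(7,1),0)[0]; d=np.diff(g); r+=[xs[d[:88].argmax()].round(4),d[:88].max().round(1)]
    print(y,r)
s=arm.sense();print(loc(s["tcp_pos"]))
E
```

```text
-0.02 [np.float64(0.005), np.float64(8.5), np.float64(-0.001), np.float64(13.8)]
-0.01 [np.float64(0.004), np.float64(10.4), np.float64(-0.001), np.float64(15.2)]
0 [np.float64(0.005), np.float64(9.7), np.float64(-0.001), np.float64(13.0)]
0.01 [np.float64(0.004), np.float64(9.9), np.float64(-0.001), np.float64(13.4)]
0.02 [np.float64(0.005), np.float64(11.4), np.float64(-0.002), np.float64(12.2)]
[-0.03665901 -0.0027469 ]
```

```bash
python3 - <<'E'
from h import *
S=dict(np.load("scene.npz"))
b=arm.get_image("scene")
for y in(-.02,-.01,0,.01,.02):
    xs=np.arange(.008,.06,.001)
    p=np.array([proj(S,[*w(x,y),.0755]) for x in xs],np.float32)
    g=cv2.remap(cv2.cvtColor(b,cv2.COLOR_RGB2GRAY),p[None,:,0],p[None,:,1],cv2.INTER_LINEAR)[0].astype(float)
    g=cv2.GaussianBlur(g[None],(7,1),0)[0]; d=np.diff(g); print(y,xs[d.argmax()].round(4),d.max().round(1))
E
```

```text
-0.02 0.031 10.0
-0.01 0.031 10.4
0 0.031 10.3
0.01 0.031 11.4
0.02 0.032 9.8
```

>>> {"api": "move_arm", "payload": {"slide": [[-0.2,0,0],[-0.2,0,0],[0,0,0],[0,0,0],[0,0,0]], "turn": [[0,0,0],[0,0,0],[0,0,0],[0,0,0],[0,0,0]], "gripper": [255,255,255,255,255]}}

```text
time_s: 17.9
tcp_pos: [0.6234, -0.223, 0.0843]
orientation: [0.966, 0.26, 0.003, 0.0]
force: [10.0, 3.0, -3.4]
gripper_width: 0.006
grip_force: 5.1
```

>>> {"api": "move_arm", "payload": {"slide": [[0,0,0],[0,0,0],[0,0,0],[0,0,0],[0,0,0]], "turn": [[0,0,0],[0,0,0],[0,0,0],[0,0,0],[0,0,0]], "gripper": [255,255,255,255,255]}}

```text
time_s: 18.52
tcp_pos: [0.6234, -0.223, 0.0843]
orientation: [0.966, 0.26, 0.003, 0.0]
force: [10.1, 3.3, -3.6]
gripper_width: 0.004
grip_force: 5.1
```

```bash
python3 - <<'E'
from h import *
S=dict(np.load("scene.npz"))
s=arm.sense();f=s["force"];print(loc(s["tcp_pos"]),-f@[*(w(1,0)-BOX),0])
b=arm.get_image("scene")
for y in(-.02,0,.02):
    xs=np.arange(.015,.06,.001)
    p=np.array([proj(S,[*w(x,y),.0755]) for x in xs],np.float32)
    g=cv2.remap(cv2.cvtColor(b,cv2.COLOR_RGB2GRAY),p[None,:,0],p[None,:,1],cv2.INTER_LINEAR)[0].astype(float)
    g=cv2.GaussianBlur(g[None],(7,1),0)[0]; d=np.diff(g); print(y,xs[d.argmax()].round(4),d.max().round(1))
E
```

```text
[-0.03318261 -0.00272898] 10.407943018314125
-0.02 0.035 10.8
0 0.035 11.0
0.02 0.035 11.0
```

Three readings agree on half travel: the plate edge has moved 30 mm, the push is 10.4 N against 10.5 N expected, and the pose is steady. Handing in.

```bash
python3 -c "
from station import arm
print(arm.job_done())"
```

```text
the job is handed in; nothing more can be done
None
```

The adapter is lying flat in the shut drawer, the shutter is held steady at about 30 mm (half travel) with a 10.4 N push, and the job is handed in; the hand-in call returned no verdict.

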